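# Shorten a telescopic support arm by one hole

## Task

Two telescopic support arms for washbasin tops stand on the bench, and one of them is set one hole longer than the other. Grip the knob of the longer arm's lock plunger, pull it up out of its hole, slide the tube section in towards the foot by one hole against its spring (not past that hole), so that both arms are equally long, and let the pin go fully home there. Finish while still gripping that knob, with the pin held home; leave the other arm and the things lying around alone.

Things in the scene. Friction and masses are not known exactly. Their poses are not given: they have to be found in the camera images.
- long_knob (a point): Centre of the longer arm's black plunger knob, an upright cylinder 30 mm thick, 28 mm tall; 110 mm above the bench with the pin home. Below it a housing 22 mm in diameter (top at 92 mm) on the flat top of the tube section (42 mm wide, top at 72 mm). x axis along the arm away from the foot, z up. The knob only moves up and down on the section: moving the held knob along the arm moves the section.
- next_hole (a point): Mouth of the hole in the longer arm's fixed bar where the pin must go, 65 mm above the bench: the first bare hole beside the section, 45 mm from the pin's starting hole towards the foot. Holes are 12 x 12 mm, the pin is 8 mm thick. x axis along the arm from the foot block to the padded end, z up.
- long_arm: Longer arm's fixed part: foot plate 330 x 70 mm, grey foot block (centred at x = -165 mm, 40 x 50 mm, top at 68 mm), aluminium bar 30 mm wide, top at 65 mm, with holes 45 mm apart. Arm 445 mm long at the start. Origin on the bench under the next hole (the middle one); x along the arm from foot block to rubber-padded end, z up; the knob stands at y = 0, at x = 45 to 47 mm at the start.
- long_section (a joint): Travel of the longer arm's tube section along its bar, m: 0 in the starting hole, grows towards the foot, 0.045 at the next hole, with 2 mm of play each way (the spring holds it at about -0.002 at the start). Range -0.02 to 0.10. A spring inside pushes it outwards, away from the foot, with 4 to 5 N; friction about 1.5 N. The section (225 mm tube, about 0.45 kg) reaches 25 mm past the knob's axis on the foot side.
- long_plunger (a joint): Lift of the longer arm's plunger, m: 0 fully home (pin 10 mm deep in a hole), 0.010 the pin tip just clears the bar, 0.015 the upper stop. A spring pushes it down with 4 N at 0, 7 N at 0.015. With the pin on the bar between holes it reads about 0.010.
- mate_knob (a point): Centre of the knob of the other, shorter arm, which is alike; its pin is already home in its middle hole. Not to be touched.
- mate_arm: The other arm's fixed part, of the same build; origin on the bench under its middle hole, x from its foot to its padded end.
- mate_section (a joint): Travel of the other arm's section, m, 0 at the start; grows towards its foot. To stay.
- mate_plunger (a joint): Lift of the other arm's plunger, m, 0 home. To stay.
- waste: Loose steel basin waste fitting between the arms, 60 mm diameter, 45 mm tall; origin under its centre. Leave alone.
- screw_box: Loose cardboard screw box 100 x 60 x 45 mm; origin under its centre. Leave alone.
- sander: Loose cork sanding block with wooden grip, 110 x 65 x 40 mm; origin under its centre. Leave alone.

How it is judged:
On the way, in this order (a step that is already met when the one before it is completed fails the run):
1. the longer arm's plunger is pulled up out of its starting hole by the fingers (value of joint long_plunger above 0.008 m and value of joint long_section below 0.012 m and contact force between the fingers and long_plunger above 3 N), for 0.05 s.
2. the section is on its way to the next hole (value of joint long_section above 0.022 m and value of joint long_plunger above 0.005 m), for 0.05 s.
3. the pin is home in the next hole (value of joint long_section between 0.041 and 0.049 m and value of joint long_plunger below 0.003 m), for 0.2 s.
At the end, for the whole second after the job is handed in: Section within 4 mm of the next hole (joint 0.041 to 0.049) and still, pin home (lift under 3 mm), the fingers still holding the plunger's knob with over 3 N; the other arm's section within 5 mm of its start and its pin home; loose things within 25 mm of where they lay (all of step 3 and contact force between the fingers and long_plunger above 3 N and velocity of joint long_section between -0.01 and 0.01 m/s and value of joint mate_section between -0.005 and 0.005 m and value of joint mate_plunger below 0.003 m and distance of each of waste, screw_box, sander from where it was at the start of the episode below 0.025 m); the arm keeps its last pose, push and grip.
It fails at once if the section is slid well past the next hole (value of joint long_section above 0.065 m).
It fails at once if the other arm is unlocked or slid (value of joint mate_plunger above 0.006 m or value of joint mate_section above 0.008 m or value of joint mate_section below -0.008 m).
It fails at once if the steel basin waste fitting is knocked away (distance of waste from where it was at the start of the episode above 0.025 m).
It fails at once if the cardboard screw box is knocked away (distance of screw_box from where it was at the start of the episode above 0.025 m).
It fails at once if the cork sanding block is knocked away (distance of sander from where it was at the start of the episode above 0.025 m).
It also fails if it takes over 35 s, if anything falls off the work surface, if the arm or the gripper's body presses on something with over 40 N, if the wrist force passes 120 N, or if a joint passes its speed limit or range.

## Robot

A 6-joint arm with a two-finger parallel gripper is mounted at the origin on the work surface. World frame = base frame: x ahead of the robot, y to its left, z up, the work surface at z = 0. Lengths are in m, angles in rad, forces in N, time in s.
With the tool pointing down it reaches from about 0.3 to 0.85 m from the base axis. Payload 4.2 kg.
Tool frame: the origin (TCP) lies at the very end of the fingers, on their centre line; the grasp point (between the pads) lies 19 mm behind it (ctrl.grip_depth is the distance from the TCP to the grasp point, in m); z points along the fingers, y is the line along which they close (so a half turn about z gives the same grasp; the last joint's range is limited). The gripper opens to 91 mm and grips with 3 to 60 N. Pads are 32 mm wide; open, the fingers measure 118 mm over their backs; the gripper's body (76 mm by 178 mm) begins 60 mm behind the grasp point.
Start: joints at [-1.223, 0.32, 1.565, -0, 1.257, -0.02], TCP at [0.207, -0.537, 0.214] pointing down, gripper open.
Joint ranges: [-3.11, 3.11], [-0.84, 2.01], [0.21, 2.61], [-1.34, 4.49], [0.05, 2.63], [-2.56, 2.56]. Speed limits (rad/s): [2.57, 2.57, 3.14, 3.14, 3.14, 3.14].

## Interface

Orientations are given as a rotation vector (axis times angle).
In Python, from bench import ctrl gives the robot as it stands.
- The arm moves only by the shell command python3 -m handwheel 'ROWS' [FORCE]. ROWS is JSON, a list of rows, each an object with "grip": the closure, from -1 (fully open) to 1 (shut); "dp": the shift along the tool's x, y, z scaled (see below), a list of three; "angular": the turn, a rotation vector about the tool's x, y, z scaled (see below), a list of three. In form: [{"grip": grip, "dp": [x, y, z], "angular": [wx, wy, wz]}, ...]. A call has 1 to 5 rows; each row is the pose to reach, as a shift and turn from the pose commanded when the call began, along the tool's axes at that moment; what a row does not reach only later rows make up. The controller multiplies each number of a shift by 0.5 m and each number of a turn by pi/2 rad. A row lasts 1/8 s, in which the tool goes at most 62.5 mm and 10.7 degrees, less where a joint would pass 70% of its speed; a pose out of reach is approached as far as the arm can. A call with a number of a shift or a turn outside -1 to 1 is refused whole. A call with a gripper value outside its range is refused whole. The fingers move at their own pace and stop on an object; FORCE is the grip in N (left out, the last holds). Time passes only in rows, so rows that repeat a pose let the fingers close. It gives the time, the measured TCP pose, the force, the opening and the grip force at its end, in the units of the state.
- ctrl.observe(): the state, without advancing time (a new reading comes with each control period).
- ctrl.read_camera(name): name is "scene" or "top"; returns the picture (420x560x3 uint8, red, green, blue); there is no depth.
- ctrl.camera_info(name): a dict with "K" (3x3 intrinsics, pixels), "cam_to_world" (4x4, takes a point from camera to world coordinates). Camera axes: x right, y up, looking along -z (the intrinsics and any distortion apply to the point x, -y, -z); pixel columns grow to the right and rows downward; lengths in m; the calibration is good to about 2 mm. A picture is of the moment at which its call begins. camera_info takes no time and is no camera call.
- ctrl.job_done(): hands the job in; it is judged then, once.
The state is a dict: "clock": time; "qpos": joint angles; "qvel": joint speeds; "effort": joint torques, N m; "ee_pos": TCP position; "tool_rot": TCP orientation; "wrist_force": force on the tool from outside, world axes, zero at the start; "moment": the same for the moment, N m; "gripper_width": opening from 0.0 (shut) to 1.0 (fully open); "finger_force": force on a finger pad.
Only numpy, scipy, OpenCV 4.12 (cv2) and the standard library are available. Lean on these libraries where they do the work, as an engineer would, in place of code of your own. Each camera call takes 0.05 s, during which the arm holds its last target. There are 200 camera calls.

## Working session

There is one attempt and no reset: what is moved stays moved. The work goes in short steps, Python scripts to look and compute and a shell command to move; the robot and the scene stay as the last step left them, time stands still between calls to the robot, and variables do not carry over. Pictures are saved under pics/ and viewed, at most 10 in all, crops included, and the job is handed in when it is done.

```bash
mkdir -p pics; python3 - <<'E'
from bench import ctrl
import cv2,numpy as np
for n in("top","scene"):
    im=ctrl.read_camera(n); cv2.imwrite(f"pics/{n}0.png",im[:,:,::-1]); i=ctrl.camera_info(n); print(n,i)
s=ctrl.observe();print(s)
E
```

```text
top {'K': array([[425.03065547,   0.        , 283.78393333],
       [  0.        , 425.03065547, 209.25096433],
       [  0.        ,   0.        ,   1.        ]]), 'cam_to_world': array([[-0.01227265,  0.97992604, -0.19898327,  0.29275042],
       [-0.9997125 , -0.016124  , -0.01774625, -0.01715423],
       [-0.02059841,  0.19870827,  0.9798422 ,  1.14613456],
       [ 0.        ,  0.        ,  0.        ,  1.        ]])}
scene {'K': array([[457.53356977,   0.        , 286.96026699],
       [  0.        , 457.53356977, 217.1763902 ],
       [  0.        ,   0.        ,   1.        ]]), 'cam_to_world': array([[-0.49868569, -0.74906212,  0.43614048,  1.06085667],
       [ 0.86672896, -0.4253176 ,  0.26054914,  0.31878213],
       [-0.00966927,  0.50794771,  0.86133363,  1.11508122],
       [ 0.        ,  0.        ,  0.        ,  1.        ]])}
{'clock': 0.1, 'qpos': array([-1.22300850e+00,  3.20245677e-01,  1.56552614e+00, -3.48987613e-06,
        1.25737125e+00, -1.99951518e-02]), 'qvel': array([-0.00011432, -0.00138002, -0.00276243, -0.00025507, -0.000563  ,
        0.00096832]), 'effort': array([ 1.17577474e-03, -4.13333738e+01, -2.32508934e+01,  7.30198645e-02,
        4.22195590e-02, -5.03297713e-05]), 'ee_pos': array([ 0.2065961 , -0.5361442 ,  0.21320616]), 'tool_rot': array([-3.08712035e+00, -5.74183718e-01,  4.02312688e-04]), 'wrist_force': array([-0.17359711, -0.29051969,  0.09260888]), 'moment': array([-0.01314426, -0.05562412,  0.00523245]), 'finger_force': 0.0, 'gripper_width': 1.000898772627969}
```

View pics/top0.png

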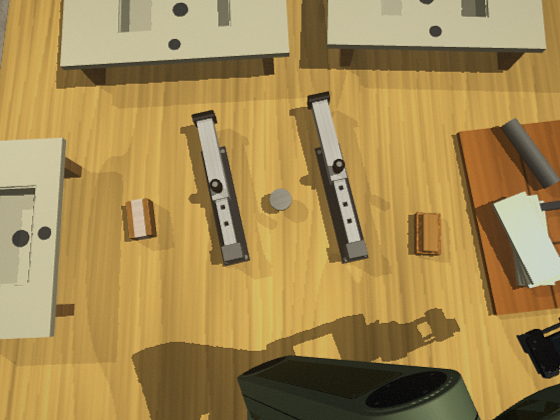

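View pics/scene0.png

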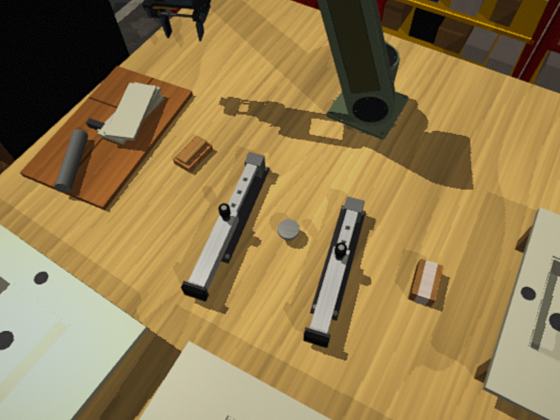

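The top view shows the right arm is the longer one, with three bare holes at about (341,188), (346,205) and (350,221) and its knob at about (339,165). The left arm shows fewer bare holes. In the scene view the longer arm is the left one, with its knob at about (224,211).

```bash
cat > h.py <<'E'
import cv2,numpy as np
from bench import ctrl
def ray(n,u,v):
    i=ctrl.camera_info(n);K=i["K"];T=i["cam_to_world"]
    d=np.linalg.inv(K)@[u,v,1]; d=T[:3,:3]@(d*[1,-1,-1]); return T[:3,3],d
def onz(n,u,v,z):
    o,d=ray(n,u,v); return o+d*(z-o[2])/d[2]
def blobs(im,x0,y0,x1,y1,th,amin=4):
    g=cv2.cvtColor(im,cv2.COLOR_RGB2GRAY)[y0:y1,x0:x1]
    n,l,s,c=cv2.connectedComponentsWithStats((g<th).astype(np.uint8))
    return [(c[k]+[x0,y0],s[k][:4]+[x0,y0,0,0],s[k][4]) for k in range(1,n) if s[k][4]>=amin]
E
python3 - <<'E'
from h import *
for n,b,f in(("top",(310,145,372,265),"top0"),("scene",(195,150,275,260),"scene0")):
    im=cv2.imread(f"pics/{f}.png")[:,:,::-1].copy()
    for th in(45,80):
        print(n,th)
        for c,s,a in blobs(im,*b,th): print(c.round(1),s,a,onz(n,*c,.065).round(4),onz(n,*c,.11).round(4))
    x0,y0,x1,y1=b
    cv2.imwrite(f"pics/{n}c.png",cv2.resize(im[y0:y1,x0:x1,::-1],None,fx=5,fy=5,interpolation=cv2.INTER_NEAREST)[:600])
a=cv2.imread("pics/topc.png");b=cv2.imread("pics/scenec.png")
h=max(a.shape[0],b.shape[0]);p=lambda m:cv2.copyMakeBorder(m,0,h-m.shape[0],0,0,cv2.BORDER_CONSTANT)
cv2.imwrite("pics/c1.png",np.hstack([p(a),p(b)]))
E
```

```text
top 45
[317.7 148.9] [316 148   5   4] 9 [ 0.6752 -0.09    0.065 ] [ 0.6592 -0.087   0.11  ]
[322.4 167.9] [317 153  12  31] 103 [ 0.622 -0.101  0.065] [ 0.6083 -0.0975  0.11  ]
[337.8 166.6] [333 159  12  14] 83 [ 0.625  -0.1416  0.065 ] [ 0.6111 -0.1365  0.11  ]
[331.8 197.3] [325 184  14  28] 125 [ 0.542  -0.1229  0.065 ] [ 0.5317 -0.1185  0.11  ]
[340.8 187.8] [340 187   3   2] 4 [ 0.5672 -0.1473  0.065 ] [ 0.5558 -0.1419  0.11  ]
[344.7 203.8] [344 203   3   3] 6 [ 0.524  -0.1557  0.065 ] [ 0.5144 -0.15    0.11  ]
[332.2 211.7] [331 211   3   3] 6 [ 0.5039 -0.1227  0.065 ] [ 0.4951 -0.1183  0.11  ]
[337.5 227. ] [332 212  12  31] 90 [ 0.4636 -0.1349  0.065 ] [ 0.4565 -0.13    0.11  ]
[339.1 214.8] [338 212   3   7] 9 [ 0.4954 -0.1403  0.065 ] [ 0.487  -0.1351  0.11  ]
[341.  221.2] [340 220   3   3] 5 [ 0.4785 -0.1445  0.065 ] [ 0.4708 -0.1392  0.11  ]
[349.  220.5] [348 220   3   2] 6 [ 0.48   -0.1651  0.065 ] [ 0.4722 -0.1589  0.11  ]
[343.8 233.5] [343 232   2   4] 4 [ 0.4465 -0.1503  0.065 ] [ 0.4401 -0.1447  0.11  ]
[345.1 240.1] [344 236   4   8] 15 [ 0.4294 -0.1529  0.065
[... 1180 characters left out ...]
09  0.11  ]
[197.7 169.7] [195 167   6   7] 9 [ 0.5186 -0.298   0.065 ] [ 0.5418 -0.2716  0.11  ]
[245. 179.] [244 178   3   3] 5 [ 0.4795 -0.1632  0.065 ] [ 0.5044 -0.1426  0.11  ]
[239.  191.5] [238 191   3   2] 6 [ 0.5232 -0.155   0.065 ] [ 0.5462 -0.1347  0.11  ]
[224.7 212.2] [218 203  13  19] 141 [ 0.5981 -0.1521  0.065 ] [ 0.618  -0.1319  0.11  ]
[233.  204.7] [232 204   3   3] 7 [ 0.5674 -0.1457  0.065 ] [ 0.5885 -0.1258  0.11  ]
[251.1 234. ] [248 232   6   6] 12 [ 0.6196 -0.0549  0.065 ] [ 0.6385 -0.0389  0.11  ]
[246.  240.8] [244 239   5   5] 8 [ 0.6429 -0.0557  0.065 ] [ 0.6608 -0.0397  0.11  ]
[242.5 246.7] [241 245   4   5] 6 [ 0.6618 -0.0543  0.065 ] [ 0.6789 -0.0384  0.11  ]
```

View pics/c1.png

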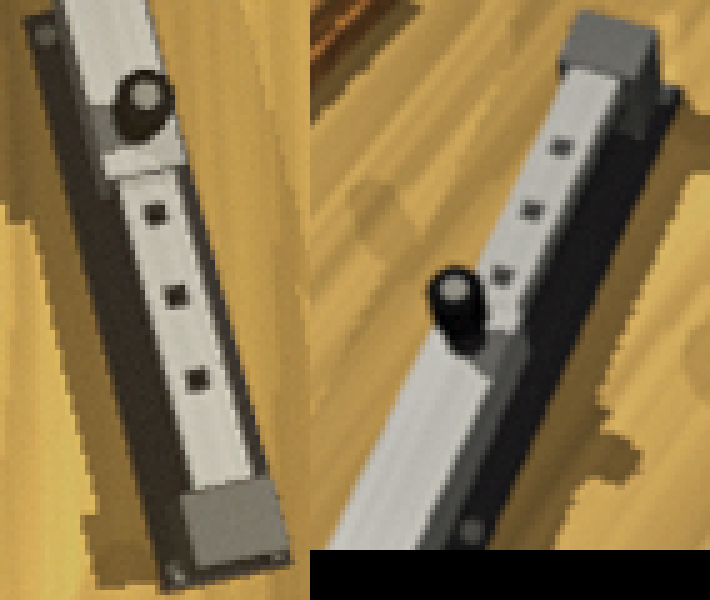

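Both views give the next hole at (0.568, -0.146), the arm direction at 11.7° and the hole spacing at 45 mm, as stated. That puts the knob at about (0.6135, -0.137), which agrees with the blob (0.612, -0.137) cast onto z = 0.11. I'll move above it with the fingers closing across the arm.

```bash
python3 -m handwheel '[{"grip":-1,"dp":[0.523,-0.227,0],"angular":[0,0,0]},{"grip":-1,"dp":[0.523,-0.227,0],"angular":[0,0,0]},{"grip":-1,"dp":[0.523,-0.227,0],"angular":[0,0,0]},{"grip":-1,"dp":[0.523,-0.227,0],"angular":[0,0,0]},{"grip":-1,"dp":[0.523,-0.227,0],"angular":[0,0,0]}]' 30
python3 -m handwheel '[{"grip":-1,"dp":[0.523,-0.227,0],"angular":[0,0,0.104]},{"grip":-1,"dp":[0.523,-0.227,0],"angular":[0,0,0.104]},{"grip":-1,"dp":[0.523,-0.227,0],"angular":[0,0,0.104]},{"grip":-1,"dp":[0.523,-0.227,0],"angular":[0,0,0.104]},{"grip":-1,"dp":[0.523,-0.227,0],"angular":[0,0,0.104]}]'
python3 - <<'E'
from bench import ctrl
s=ctrl.observe();print(s['ee_pos'],s['tool_rot'],s['clock'],s['qpos'])
E
```

```text
clock: 0.72
ee_pos: [0.4114, -0.3343, 0.2136]
tool_rot: [-3.087, -0.578, 0.0]
wrist_force: [-0.9, -1.1, 0.2]
gripper_width: 1.002
finger_force: 0.0
clock: 1.35
ee_pos: [0.6147, -0.1341, 0.2131]
tool_rot: [-3.124, -0.324, 0.001]
wrist_force: [-0.3, -1.9, -0.6]
gripper_width: 1.003
finger_force: 0.0
[ 0.61469581 -0.13411591  0.21314844] [-3.12424648e+00 -3.24198517e-01  1.08758435e-03] 1.35 [-2.33260702e-01  4.06518333e-01  1.43312879e+00  3.20908071e-04
  1.30278753e+00  1.13065356e+00]
```

```bash
python3 -m handwheel '[{"grip":-1,"dp":[-0.003,0.004,0.1],"angular":[0,0,0]},{"grip":-1,"dp":[-0.003,0.004,0.18],"angular":[0,0,0]},{"grip":-1,"dp":[-0.003,0.004,0.246],"angular":[0,0,0]},{"grip":-1,"dp":[-0.003,0.004,0.246],"angular":[0,0,0]},{"grip":-1,"dp":[-0.003,0.004,0.246],"angular":[0,0,0]}]'
python3 - <<'E'
from h import *
out=[]
for n,(cx,cy) in(("top",(338,166)),("scene",(225,212))):
    im=ctrl.read_camera(n); out.append(cv2.resize(im[cy-50:cy+50,cx-50:cx+50,::-1],None,fx=4,fy=4))
cv2.imwrite("pics/c2.png",np.hstack(out))
s=ctrl.observe();print(s['ee_pos'],s['tool_rot'])
E
```

```text
clock: 1.98
ee_pos: [0.613, -0.1392, 0.0921]
tool_rot: [3.125, 0.32, 0.003]
wrist_force: [0.2, 0.2, 0.3]
gripper_width: 1.0
finger_force: 0.0
[ 0.61329883 -0.13931577  0.09287521] [3.12391555 0.32034935 0.00521663]
```

View pics/c2.png

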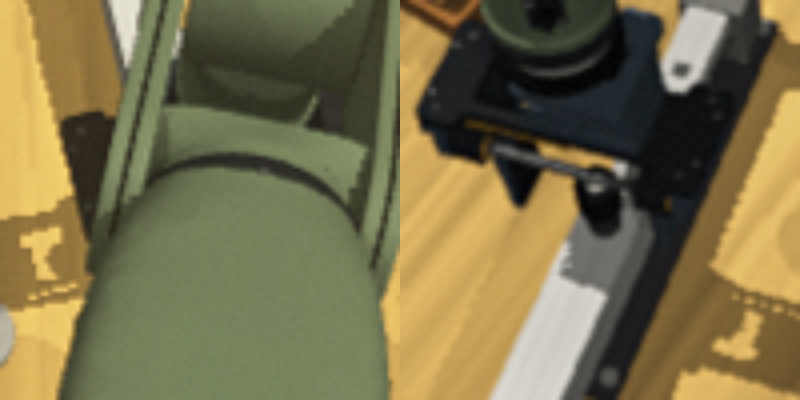

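The scene view shows the knob at about (600,200) in the crop, clear between the open fingers. The tool sits about 2 mm off-centre across the arm, so I'll correct that and close.

```bash
python3 -m handwheel '[{"grip":-1,"dp":[0,-0.004,0.004],"angular":[0,0,0]},{"grip":1,"dp":[0,-0.004,0.004],"angular":[0,0,0]},{"grip":1,"dp":[0,-0.004,0.004],"angular":[0,0,0]},{"grip":1,"dp":[0,-0.004,0.004],"angular":[0,0,0]},{"grip":1,"dp":[0,-0.004,0.004],"angular":[0,0,0]}]' 30
python3 -m handwheel '[{"grip":1,"dp":[0,0,0],"angular":[0,0,0]},{"grip":1,"dp":[0,0,0],"angular":[0,0,0]},{"grip":1,"dp":[0,0,0],"angular":[0,0,0]},{"grip":1,"dp":[0,0,0],"angular":[0,0,0]}]' 40
```

```text
clock: 2.7
ee_pos: [0.6117, -0.137, 0.0889]
tool_rot: [3.125, 0.32, -0.0]
wrist_force: [1.0, 0.1, 0.1]
gripper_width: 0.592
finger_force: 0.0
clock: 3.2
ee_pos: [0.6119, -0.1378, 0.089]
tool_rot: [3.124, 0.321, 0.001]
wrist_force: [0.5, -4.1, -1.2]
gripper_width: 0.321
finger_force: 40.0
```

The opening reads 29 mm, matching the 30 mm knob, and the grip is 40 N. Lifting 13 mm.

```bash
python3 -m handwheel '[{"grip":1,"dp":[0,0.002,-0.012],"angular":[0,0,0]},{"grip":1,"dp":[0,0.002,-0.026],"angular":[0,0,0]},{"grip":1,"dp":[0,0.002,-0.026],"angular":[0,0,0]},{"grip":1,"dp":[0,0.002,-0.026],"angular":[0,0,0]},{"grip":1,"dp":[0,0.002,-0.026],"angular":[0,0,0]}]' 40
```

```text
clock: 3.82
ee_pos: [0.6125, -0.1377, 0.1019]
tool_rot: [-3.125, -0.32, -0.002]
wrist_force: [5.5, -0.8, -7.3]
gripper_width: 0.322
finger_force: 40.0
```

Lifted 12.9 mm with -7.3 N of plunger spring and 5.5 N of section spring, both as expected. Sliding towards the foot.

```bash
python3 -m handwheel '[{"grip":1,"dp":[-0.024,0,0],"angular":[0,0,0]},{"grip":1,"dp":[-0.048,0,0],"angular":[0,0,0]},{"grip":1,"dp":[-0.07,0,0],"angular":[0,0,0]},{"grip":1,"dp":[-0.088,0,0],"angular":[0,0,0]},{"grip":1,"dp":[-0.088,0,0],"angular":[0,0,0]}]' 40
python3 -m handwheel '[{"grip":1,"dp":[0,0,0],"angular":[0,0,0]},{"grip":1,"dp":[0,0,0],"angular":[0,0,0]}]'
```

```text
clock: 4.45
ee_pos: [0.5684, -0.1467, 0.102]
tool_rot: [-3.125, -0.32, 0.0]
wrist_force: [2.4, 0.3, -7.5]
gripper_width: 0.32
finger_force: 40.0
clock: 4.7
ee_pos: [0.5688, -0.1466, 0.1017]
tool_rot: [-3.125, -0.321, 0.001]
wrist_force: [3.1, 1.0, -7.3]
gripper_width: 0.317
finger_force: 40.0
```

The TCP has travelled 44 mm and needs 47, so 3 mm more and then lower.

```bash
python3 -m handwheel '[{"grip":1,"dp":[-0.006,0,0],"angular":[0,0,0]},{"grip":1,"dp":[-0.006,0,0],"angular":[0,0,0]},{"grip":1,"dp":[-0.006,0,0.01],"angular":[0,0,0]},{"grip":1,"dp":[-0.006,0,0.02],"angular":[0,0,0]},{"grip":1,"dp":[-0.006,0,0.026],"angular":[0,0,0]}]' 40
python3 -m handwheel '[{"grip":1,"dp":[0,0,0],"angular":[0,0,0]},{"grip":1,"dp":[0,0,0],"angular":[0,0,0]}]'
```

```text
clock: 5.32
ee_pos: [0.5667, -0.1471, 0.089]
tool_rot: [-3.125, -0.32, -0.003]
wrist_force: [4.0, 0.8, -4.5]
gripper_width: 0.319
finger_force: 40.0
clock: 5.58
ee_pos: [0.5667, -0.1471, 0.0893]
tool_rot: [-3.125, -0.32, -0.003]
wrist_force: [4.6, 2.4, -4.6]
gripper_width: 0.321
finger_force: 40.0
```

The pin has gone down, back at the home height, with the spring still pulling on the tool. I'll press down slightly to confirm it bottoms out.

```bash
python3 -m handwheel '[{"grip":1,"dp":[0,0,0.002],"angular":[0,0,0]},{"grip":1,"dp":[0,0,0.003],"angular":[0,0,0]},{"grip":1,"dp":[0,0,0.003],"angular":[0,0,0]},{"grip":1,"dp":[0,0,0.003],"angular":[0,0,0]}]' 40
python3 - <<'E'
from h import *
out=[]
for n,(cx,cy) in(("top",(330,170)),("scene",(240,212))):
    im=ctrl.read_camera(n); out.append(cv2.resize(im[cy-75:cy+75,cx-75:cx+75,::-1],None,fx=2.6,fy=2.6))
cv2.imwrite("pics/c3.png",np.hstack(out))
s=ctrl.observe();print(s['ee_pos'],s['wrist_force'])
E
```

```text
clock: 6.08
ee_pos: [0.5668, -0.1472, 0.0888]
tool_rot: [3.125, 0.32, 0.004]
wrist_force: [3.3, 3.9, 5.4]
gripper_width: 0.321
finger_force: 40.0
[ 0.56681247 -0.14721011  0.08888074] [3.69977398 4.46077113 5.53726615]
```

View pics/c3.png

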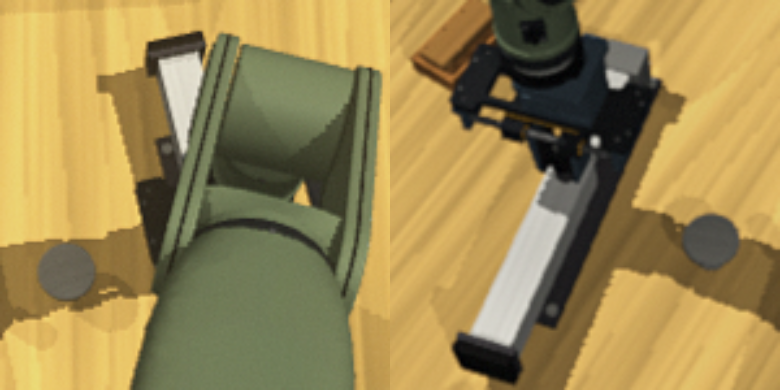

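The scene view shows the fingers holding the knob at about (565,160), the padded end drawn in to about (485,355), and the waste fitting undisturbed. The pin bottoms at the home height (z = 0.0888) and the vertical force flips to +5.5 N, so it is home. Handing in.

```bash
python3 -c "
from bench import ctrl
print(ctrl.job_done())"
```

```text
the job is handed in; nothing more can be done
None
```

I slid the longer arm's section in by one hole and handed the job in with the pin home in the next hole and the knob still gripped at 40 N; `ctrl.job_done()` returned no verdict.

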